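# Index the decorating wheel four clicks

### The arm

A 7-joint arm with a two-finger parallel gripper is mounted at the origin on the work surface. World frame = base frame: x ahead of the robot, y to its left, z up, the work surface at z = 0. Lengths are in m, angles in rad, forces in N, time in s.
With the tool pointing down it reaches from about 0.4 to 0.875 m from the base axis. Payload 19.3 kg.
Tool frame: the origin (TCP) lies on the centre line of the jaws, within the pads' length; the fingertips stand 25 mm ahead of it and the grasp point (between the pads) lies 6 mm ahead of it; x points along the fingers, y is the direction in which the jaws open and shut, and the axes are right-handed (so a half turn about x gives the same grasp; the last joint's range is limited). The gripper opens to 85 mm and grips with 20 to 120 N. Pads are 22 mm wide; open, the fingers measure 114 mm over their backs; the gripper's body (76 mm by 85 mm) begins 54 mm behind the grasp point. The pads swing forward as they close: fully open they stand 13 mm farther back than shut.
Start: joints at [-1.198, 0.521, -0.036, 1.599, 0.021, 1.021, -0.113], TCP at [0.268, 0.565, 0.256] pointing down, gripper open.
Joint ranges: [-2.91, 2.91], [-0.3, 2.13], [-1.5, 1.42], [0.17, 2.43], [-1.26, 4.41], [0.16, 1.93], [-2.52, 2.52]. Speed limits (rad/s): [1.89, 1.89, 2.39, 2.39, 3.01, 3.01, 3.01].

### API

Orientations are given as a unit quaternion [x, y, z, w].
In Python, from station import robot gives the robot as it stands. The module is installed in compiled form; this text tells all that it offers. Calls block until the motion is done:
- robot.reach(position, orientation): joint-space move of the TCP to a pose.
- robot.move_linear(position, rot=None, feed=0.15): straight line of the TCP; rot=None keeps the orientation; feed is the mean speed in m/s.
- robot.set_joints(angles): joint-space move.
- robot.set_gripper(opening, effort=None): opening from 0.0 (shut) to 1.0 (fully open); effort is the grip in N (None keeps the last); returns when the fingers have stopped.
- robot.wait(seconds).
- robot.ik(position, orientation): joint angles nearest the present ones, or None.
- robot.sense(): the state.
- robot.get_image(name): name is "side" or "top"; returns (picture, depth): 384x512x3 uint8, red, green, blue; 384x512 float32, m along the optical axis (not along the pixel's ray), 0 where there is no reading.
- robot.get_calibration(name): a dict with "K" (3x3 intrinsics, pixels), "R" (3x3) and "t" (3): a world point X has camera coordinates R X + t. Camera axes: x right, y down, z forward; pixel columns grow to the right and rows downward; lengths in m; the calibration is good to about 2 mm. A picture is of the moment at which its call begins. get_calibration takes no time and is no camera call.
A pose or a line that the arm cannot do raises robot.MotionError and nothing moves.
- robot.finish_job(): hands the job in, once; it reports no verdict.
The state is a dict: "time": time; "q": joint angles; "qvel": joint speeds; "joint_torque": joint torques, N m; "eef_pos": TCP position; "ee_rot": TCP orientation; "contact_force": force on the tool from outside, world axes, zero at the start; "moment": the same for the moment, N m; "width": opening from 0.0 (shut) to 1.0 (fully open).
Only numpy, scipy, OpenCV 4.12 (cv2) and the standard library are available. Lean on these libraries where they do the work, as an engineer would, in place of code of your own. Each camera call takes 0.05 s, during which the arm holds its last target. There are 200 camera calls.

### The job

A square bisque dish stands on the scalloped click-stop wheel; bring its next side to the front. With a fingertip in one of the wheel's rim scallops, push the wheel round clockwise (seen from above) exactly four clicks, not over into a fifth, then take the finger away. Do not touch the dish, which must ride round on the wheel; lift nothing, and leave the other things on the table where they are.

Things in the scene. Friction and masses are not known exactly. Their poses are not given: they have to be found in the camera images.
- dial (a joint): turn of the scalloped wheel, rad: 0 at the start (in a stop), grows CLOCKWISE seen from above. 16 stops a turn, one each 0.3927 rad; four clicks = 1.571 (a quarter turn). Stiffest 0.1 rad past a stop (about 4 N at a scallop); from half-way (0.196) the wheel snaps by itself on to the next stop, ahead of the finger, and stays there
- dial_top (a point): centre of the aluminium wheel's top face, 64 mm above the table; turns with the wheel; z up, x to the red rim mark. Wheel 256 mm across, 28 mm thick (underside at 36 mm). Four scallops in the rim, centred 45, 135, 225, 315 degrees from x: 50 mm wide, parallel side walls, open above, below and outwards, floor 98 mm and wall ends 121 mm from the axis
- dish_mid (a point): centre of the square unglazed dish, 96 x 96 x 34 mm, loose in the middle of the wheel, standing on its top face (bottom 64 mm and rim 98 mm above the table); z up, x along one side. Not to be touched
- index_base: fixed foot and pedestal of the wheel; origin on the table, on the wheel's axis. The foot is a dark disc 300 mm across, 10 mm high, with 16 white ticks, lying 26 mm below the wheel's underside. It stands anywhere in front of the robot, at any rotation
- cup: bystander: clay cup, 72 mm across, 75 mm high; origin at the centre of its underside
- vase: bystander: pale waisted vase, 76 mm across, 100 mm high; origin at the centre of its underside
- glaze_jar: bystander: blue glaze jar, 64 mm across, 85 mm high; origin at the centre of its underside
- bucket: bystander: light blue bucket, 190 mm across, 170 mm high; origin at the centre of its underside
- brush: bystander: brush 190 mm long lying on the table, x along it; origin under its middle
- rib: bystander: flat wooden rib, 95 x 50 x 12 mm, lying; origin at the centre of its underside
- wax_block: bystander: yellowish wax block, 75 x 50 x 28 mm; origin at the centre of its underside
Not all that is in view belongs to the job. There is more than one size of the part that bears dish_mid; the job needs the smallest.

How it is judged:
On the way, in this order (a step that is already met when the one before it is completed fails the run):
1. the fingers push the wheel out of its first stop (value of joint dial between 0.06 and 0.3 rad and contact force between the fingers and index_base above 0.5 N), for 0.02 s.
2. the wheel rests in its fourth click with the fingers off it (value of joint dial between 1.471 and 1.671 rad and velocity of joint dial between -0.05 and 0.05 rad/s and contact force between the fingers and index_base below 0.2 N), for 0.2 s.
At the end, for the whole second after the job is handed in: The wheel rests in its fourth click (1.571 rad clockwise, within 0.1 rad), and the dish still stands flat on it, within 15 mm of its centre and turned with it to within 0.2 rad (value of joint dial between 1.471 and 1.671 rad and velocity of joint dial between -0.05 and 0.05 rad/s and horizontal distance between dish_mid and dial_top below 0.015 m and height (world z) of dish_mid between 0.076 and 0.086 m and angle between dish_mid's own z axis and vertical below 0.1 rad and angle between the x axis of dish_mid and the x axis of dial_top, either way round below 0.2 rad); the robot touches nothing.
It fails at once if the wheel is turned over into a fifth click (value of joint dial above 1.791 rad).
It fails at once if the wheel is turned back over a click from the start (value of joint dial below -0.22 rad).
It fails at once if the dish is touched (contact force between any of the fingers, the arm and dish above 0.5 N).
It fails at once if the dish is lifted, tipped or shoved along the wheel (height (world z) of dish_mid above 0.091 m or angle between dish_mid's own z axis and vertical above 0.25 rad or horizontal distance between dish_mid and dial_top above 0.02 m).
It fails at once if another thing on the table is shifted by more than 20 mm or lifted (distance of any of cup, vase, glaze_jar, bucket, brush, rib, wax_block from where it was at the start of the episode above 0.02 m).
It also fails if it takes over 54 s, if anything falls off the work surface, if the arm or the gripper's body presses on something with over 40 N, if the wrist force passes 120 N, or if a joint passes its speed limit or range.

## Working session

There is one attempt and no reset: what is moved stays moved. The work goes in short steps, each a Python script; the robot and the scene stay as the last script left them, time stands still between calls to the robot, and variables do not carry over. Pictures are saved under pics/ and viewed, about 8 in all and at most 12, crops included, and the job is handed in when it is done.

```bash
mkdir -p pics
python3 - <<'E'
from station import robot
import cv2,numpy as np
for n in("top","side"):
    p,d=robot.get_image(n); c=robot.get_calibration(n)
    np.savez(f"{n}0.npz",p=p,d=d,**c); cv2.imwrite(f"pics/{n}0.png",p[:,:,::-1])
    print(n,-c["R"].T@c["t"],c["K"][0,0])
s=robot.sense();print(s["time"],s["eef_pos"],s["ee_rot"])
E
```

```text
top [ 0.29881488 -0.05700414  1.72375085] 473.81548859763615
side [ 0.17646294 -1.61461055  0.94705924] 468.56726879200784
0.1 [0.26768484 0.56446209 0.25576068] [ 0.15491739  0.68991334 -0.1556557   0.6897764 ]
```

View pics/top0.png

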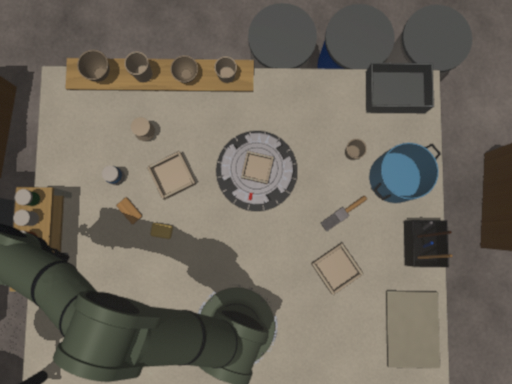

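View pics/side0.png

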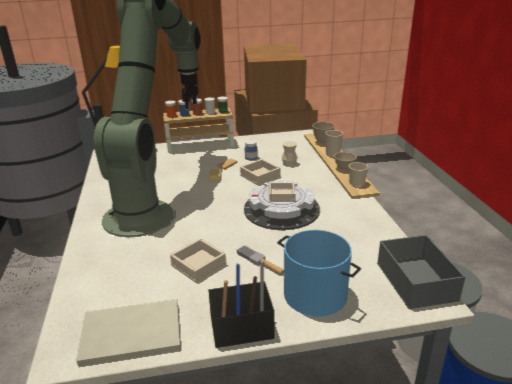

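Candidates for the dish: (257,168) on the scalloped wheel, (173,175) and (336,267), both larger and on the table. I choose the one on the wheel, which also has the red mark at (250,197). Next I fit the wheel in a rectified crop.

```bash
cat > h.py <<'E'
import numpy as np,cv2
def rect(p,c,z,cx,cy,half=0.17,ppm=1700):
    """view from above of the plane z; up=+x, left=+y"""
    n=int(2*half*ppm); v,u=np.mgrid[:n,:n]
    X=np.stack([cx+half-v/ppm,cy+half-u/ppm,np.full(u.shape,z)],-1)
    q=(X@c["R"].T+c["t"])@c["K"].T; q=(q/q[...,2:]).astype(np.float32)
    return cv2.remap(p,q[...,0],q[...,1],cv2.INTER_CUBIC),X
def cloud(d,c):
    v,u=np.mgrid[:d.shape[0],:d.shape[1]]
    r=np.stack([u,v,np.ones_like(u)],-1)@np.linalg.inv(c["K"]).T*d[...,None]
    return (r-c["t"])@c["R"]
E
python3 - <<'E'
from h import *
c=np.load("top0.npz");X=cloud(c["d"],c);p=c["p"].astype(int)
print(X[170,257],X[197,250])
ce=X[170,257,:2]
for it in range(4):
    r=np.hypot(*(X[...,:2]-ce).transpose(2,0,1))
    m=(r<.14)&(abs(X[...,2]-.064)<.009); P=X[m]
    # outer ring fit using convex hull circle
    (a,b),R=cv2.minEnclosingCircle(P[:,:2].astype(np.float32)); ce=np.array([a,b])
    print("wheel",ce,R,np.median(P[:,2]))
r=np.hypot(*(X[...,:2]-ce).transpose(2,0,1))
# angular profile of height at r .105-.118
an=np.degrees(np.arctan2(X[...,1]-ce[1],X[...,0]-ce[0]))%360
m=(r>.106)&(r<.117)
low=m&(X[...,2]<.035)
z=np.exp(4j*np.radians(an[low])).mean();print("scallop phase",np.degrees(np.angle(z))/4%90,abs(z),np.sort(an[low]).round())
red=(p[...,0]>p[...,1]+50)&(p[...,0]>p[...,2]+50)&(r<.14)
print("red",X[red].mean(0),an[red].mean(),r[red].mean(),red.sum())
D=X[(r<.09)&(X[...,2]>.088)];(q)=cv2.minAreaRect((D[:,:2]*1000).astype(np.float32));print("dish",q,np.median(D[:,2]))
for n,px in dict(cup=(143,128),vase=(354,149),jar=(112,174),bucket=(405,172),brush=(345,213),rib=(129,210),wax=(161,230),dishL=(173,175),dishR=(336,267)).items(): print(n,X[px[1],px[0]].round(3))
im,_=rect(c["p"],c,.064,*ce);cv2.imwrite("pics/rect.png",im[:,:,::-1])
E
```

```text
[ 0.55108969 -0.06958409  0.07064642] [ 0.456034   -0.04592279  0.06196708]
wheel [ 0.55866629 -0.06848688] 0.1273064762353897 0.0652826390543629
wheel [ 0.55866629 -0.06848688] 0.1273064762353897 0.0652826390543629
wheel [ 0.55866629 -0.06848688] 0.1273064762353897 0.0652826390543629
wheel [ 0.55866629 -0.06848688] 0.1273064762353897 0.0652826390543629
scallop phase 33.58141265571039 0.8655892538256897 [ 19.  20.  20.  21.  22.  23.  23.  24.  25.  26.  26.  27.  28.  28.
  30.  30.  31.  32.  32.  33.  34.  34.  35.  36.  37.  37.  39.  39.
  40.  40.  41.  41.  43.  45. 108. 110. 110. 110. 111. 112. 112. 112.
 113. 114. 116. 116. 117. 117. 117. 118. 119. 120. 121. 121. 123. 123.
 123. 124. 124. 125. 125. 127. 127. 128. 128. 129. 129. 130. 131. 132.
 132. 133. 133. 203. 204. 205. 205. 205. 206. 207. 207. 208. 209. 210.
 210. 210. 211. 211. 212. 213. 214. 214. 215. 216. 216. 216. 217. 218.
 219. 219. 220. 220. 221. 221. 222. 222. 223. 224. 224. 225. 225. 225.
 226. 227. 227. 294. 294. 295. 296. 296. 297. 298. 298. 299. 300. 301.
 301. 302. 303. 304. 304. 305. 305. 307. 307. 307. 308. 308. 309. 310.
 310. 310. 312. 313. 313. 313. 313. 314. 315. 316. 316. 317. 317.]
red [ 0.46002741 -0.04657029  0.0660917 ] 167.4738121829941 0.10109150878016937 21
dish ((557.4775390625, -70.33177185058594), (95.74241638183594, 97.03254699707031), 77.47100830078125) 0.09800151884561123
cup [0.69  0.33  0.102]
vase [ 0.643 -0.427  0.004]
jar [0.53  0.438 0.083]
bucket [ 0.559 -0.612  0.007]
brush [ 0.406 -0.389  0.016]
rib [0.409 0.39  0.017]
wax [0.338 0.271 0.026]
dishL [0.539 0.237 0.007]
dishR [ 0.213 -0.355  0.012]
```

View pics/rect.png

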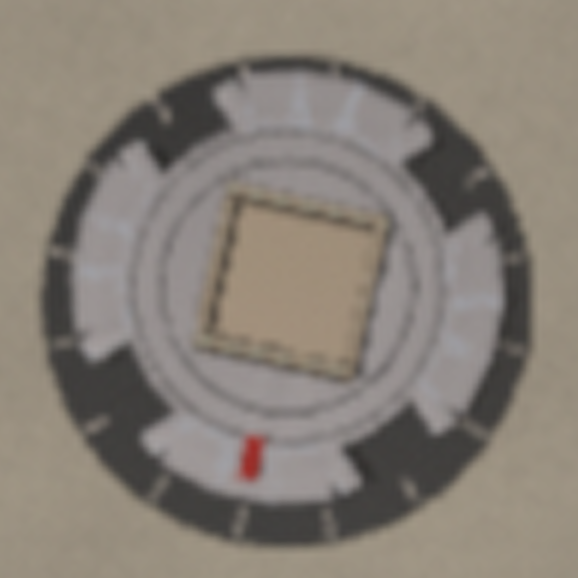

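The rectified view confirms the choice: the smallest dish (96 × 97 mm, rim at z = 98 mm) sits in the middle of the wheel. The red mark is at (252,458), about 167.5° in world terms. That puts the scallops near 33, 122, 212 and 302°, which agrees with the depth phase of 33.6°. The axis is at about (0.558, -0.069).

I push with the shut finger centred in a scallop over exactly 90°, which leaves it centred again at the fourth stop. First I check IK for each scallop.

```bash
cat >> h.py <<'E'
from scipy.spatial.transform import Rotation as Ro
C=np.array([.558,-.0693]); R0=.112; A0=np.radians(123.0)
def pose(a,z,s=1,r=R0):
    x=np.array([0,0,-1.]);y=s*np.array([-np.sin(a),np.cos(a),0])
    return np.r_[C+r*np.array([np.cos(a),np.sin(a)]),z],Ro.from_matrix(np.c_[x,y,np.cross(x,y)]).as_quat()
E
python3 - <<'E'
from h import *
from station import robot
for k in range(4):
  for s in(1,-1):
    print(k,s)
    for d in(0,45,90):
        q=robot.ik(*pose(A0+np.radians(90*k-d),.067,s)); print("  ",None if q is None else np.round(q,2))
E
```

```text
0 1
   [-0.83  0.96  1.    2.09 -1.19  0.84 -1.63]
   [ 0.07  0.73 -0.35  1.83  0.39  0.65  2.42]
   [ 0.04  0.8  -0.18  1.64  0.2   0.72  1.91]
0 -1
   [-0.3   0.64  0.17  2.07 -0.24  0.45  0.63]
   [-0.42  0.76  0.36  1.85 -0.43  0.61  0.  ]
   [-0.41  0.88  0.53  1.67 -0.6   0.77 -0.59]
1 1
   [-0.08  0.65  0.31  2.12 -0.45  0.44 -0.42]
   [-0.27  0.62  0.31  2.19 -0.48  0.39 -1.34]
   [-0.83  0.96  1.    2.09 -1.19  0.84 -1.63]
1 -1
   [ 0.25  0.61 -0.12  2.1   0.17  0.44  2.14]
   [-0.    0.59 -0.03  2.18  0.05  0.38  1.29]
   [-0.3   0.64  0.17  2.07 -0.24  0.45  0.63]
2 1
   [ 0.04  0.79  0.19  1.69 -0.22  0.68  0.92]
   [ 0.02  0.72  0.29  1.9  -0.36  0.57  0.33]
   [-0.08  0.65  0.31  2.12 -0.45  0.44 -0.42]
2 -1
   [-0.4   1.09  1.01  1.71 -1.09  1.01 -1.54]
   [-0.4   1.02  1.01  1.92 -1.13  0.92 -2.15]
   [ 0.25  0.61 -0.12  2.1   0.17  0.44  2.14]
3 1
   [ 0.04  0.8  -0.18  1.64  0.2   0.72  1.91]
   [ 0.04  0.82  0.02  1.58 -0.02  0.74  1.43]
   [ 0.04  0.79  0.19  1.69 -0.22  0.68  0.92]
3 -1
   [-0.41  0.88  0.53  1.67 -0.6   0.77 -0.59]
   [-0.37  0.97  0.72  1.61 -0.78  0.87 -1.12]
   [-0.4   1.09  1.01  1.71 -1.09  1.01 -1.54]
```

Scallop 0 with s=-1 keeps the wrist well within range. I go above it and take a look.

Run:
```python
from h import *
from station import robot
robot.set_gripper(0.0)
robot.reach(*pose(A0,.22,-1))
robot.move_linear(pose(A0,.105,-1)[0],feed=.1)
s=robot.sense();print(s["time"],s["eef_pos"],pose(A0,.105,-1)[0],s["width"],s["contact_force"])
ims=[]
for n in("top","side"):
    p,d=robot.get_image(n);c=robot.get_calibration(n);K,R,t=c["K"],c["R"],c["t"]
    q=K@(R@np.r_[C,.064]+t);u,v=(q[:2]/q[2]).astype(int)
    ims.append(cv2.resize(p[v-55:v+45,u-50:u+50],(400,400),interpolation=cv2.INTER_CUBIC))
cv2.imwrite("pics/above.png",np.hstack(ims)[:,:,::-1])
```

```text
4.275 [0.49728244 0.02467529 0.10547125] [0.49700043 0.0246311  0.105     ] 0.0006863373188019828 [ 0.98231272 -0.87461078  0.64914845]
```

View pics/above.png

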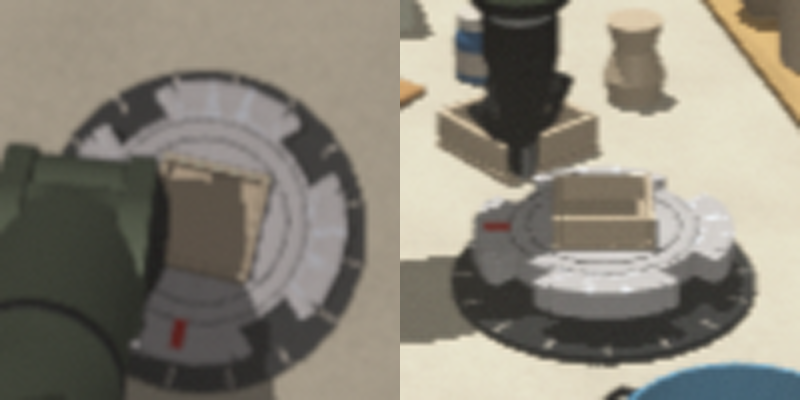

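The fingertip hangs above the free scallop beyond the dish; in the side half of the picture it is at (520,175) and the red mark at (495,226). The body is clear of the dish. I lower it and push through the first click while watching the force.

```bash
cat >> h.py <<'E'
def sweep(robot,d0,d1,z=.067,step=.04,feed=.03):
    out=[]
    for d in np.linspace(d0,d1,max(2,int(round((d1-d0)/step))+1))[1:]:
        a=A0-d; robot.move_linear(*pose(a,z,-1),feed=feed)
        s=robot.sense();f=np.array(s["contact_force"])
        t=np.array([np.sin(a),-np.cos(a),0]);n=np.array([np.cos(a),np.sin(a),0])
        out.append((round(d,3),round(f@t,1),round(f@n,1),round(f[2],1)))
    print(round(s["time"],1),"(d,F_tan,F_rad,Fz)",*out)
def red(robot,tag):
    """dial estimate from the red mark seen by the side camera"""
    p,d=robot.get_image("side");c=robot.get_calibration("side")
    cv2.imwrite(f"pics/{tag}.png",p[130:260,210:360,::-1])
    X=cloud(d,c);P=p.astype(int)
    r=np.hypot(*(X[...,:2]-C).transpose(2,0,1))
    m=(P[...,0]>1.7*P[...,1])&(P[...,0]>1.7*P[...,2])&(P[...,0]>60)&(r<.14)&(X[...,2]>.055)
    if m.sum(): x=X[m].mean(0);print("red",m.sum(),x.round(3),"ang",np.degrees(np.arctan2(x[1]-C[1],x[0]-C[0])).round(1))
    else: print("no red")
E
python3 - <<'E'
from h import *
from station import robot
red(robot,"r0")
for z in(.085,.067):
    robot.move_linear(pose(A0,z,-1)[0],feed=.04);print(np.round(robot.sense()["contact_force"],1))
sweep(robot,0,.40);red(robot,"r1")
E
```

```text
red 5 [ 0.456 -0.046  0.064] ang 167.4
[-1.   1.1 -0.9]
[-2.2  2.1 -2.1]
8.7 (d,F_tan,F_rad,Fz) (np.float64(0.04), np.float64(-1.8), np.float64(4.1), np.float64(-0.4)) (np.float64(0.08), np.float64(-2.3), np.float64(5.1), np.float64(0.5)) (np.float64(0.12), np.float64(-3.4), np.float64(6.1), np.float64(-0.0)) (np.float64(0.16), np.float64(-2.7), np.float64(6.1), np.float64(0.3)) (np.float64(0.2), np.float64(-3.6), np.float64(6.4), np.float64(-1.1)) (np.float64(0.24), np.float64(-2.9), np.float64(5.7), np.float64(0.1)) (np.float64(0.28), np.float64(-1.1), np.float64(6.2), np.float64(-2.4)) (np.float64(0.32), np.float64(2.9), np.float64(6.8), np.float64(-2.7)) (np.float64(0.36), np.float64(4.8), np.float64(6.5), np.float64(-1.9)) (np.float64(0.4), np.float64(3.1), np.float64(6.6), np.float64(-0.0))
red 7 [ 0.469 -0.014  0.065] ang 148.2
```

Run:
```python
from h import *
from station import robot
def rep(l):
    f=np.array(robot.sense()["contact_force"]);a=A0-.4
    print(l,np.round([f@[np.sin(a),-np.cos(a),0],f@[np.cos(a),np.sin(a),0],f[2]],1))
robot.wait(.3);rep("still");print(robot.sense()["eef_pos"]-pose(A0-.4,.067,-1)[0])
robot.move_linear(pose(A0-.4,.067,-1,.116)[0],feed=.03);robot.wait(.3);rep("r116")
p,d=robot.get_image("side");cv2.imwrite("pics/c1.png",cv2.resize(p[150:250,220:345,::-1],(750,600),interpolation=cv2.INTER_CUBIC))
```

```text
still [3.1 7.1 0.8]
[0.00098562 0.00078422 0.00044157]
r116 [ 0.6  0.5 -0.2]
```

View pics/c1.png

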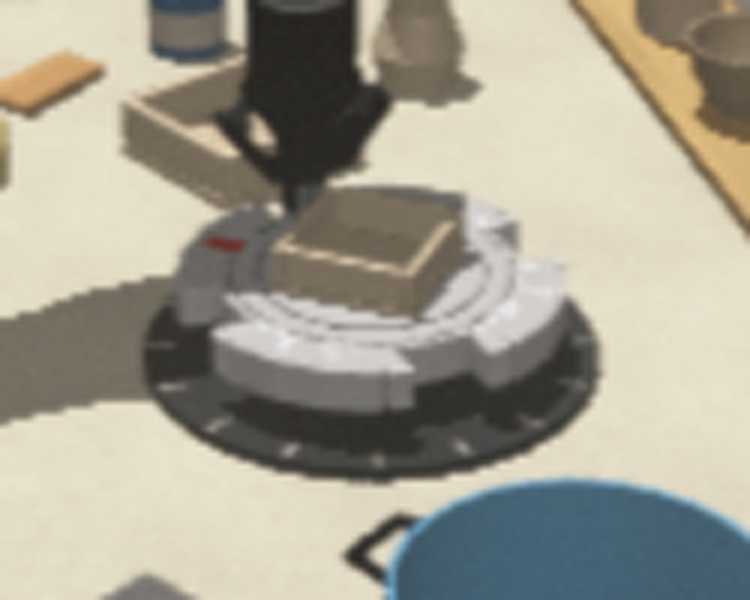

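The wheel has moved one click (the red mark is now at (225,244) in the crop) and the dish rode with it. The 7 N radial force came from the finger rubbing the scallop floor and vanished at r = 116 mm, so I continue at that radius to the third stop.

```bash
sed -i 's/R0=.112/R0=.116/' h.py
python3 - <<'E'
from h import *
from station import robot
sweep(robot,.4,.785);red(robot,"r2")
sweep(robot,.785,1.178);red(robot,"r3")
E
```

```text
12.7 (d,F_tan,F_rad,Fz) (np.float64(0.438), np.float64(0.1), np.float64(-0.1), np.float64(0.5)) (np.float64(0.477), np.float64(0.4), np.float64(0.9), np.float64(0.2)) (np.float64(0.516), np.float64(-2.2), np.float64(-0.0), np.float64(0.8)) (np.float64(0.554), np.float64(-3.4), np.float64(-0.1), np.float64(0.4)) (np.float64(0.592), np.float64(-3.4), np.float64(-0.2), np.float64(1.1)) (np.float64(0.631), np.float64(-1.9), np.float64(-0.8), np.float64(-0.0)) (np.float64(0.67), np.float64(-0.3), np.float64(-0.2), np.float64(0.4)) (np.float64(0.708), np.float64(0.0), np.float64(0.7), np.float64(-0.2)) (np.float64(0.746), np.float64(0.6), np.float64(-0.4), np.float64(0.4)) (np.float64(0.785), np.float64(0.4), np.float64(0.2), np.float64(-0.2))
red 4 [0.499 0.021 0.063] ang 123.1
15.7 (d,F_tan,F_rad,Fz) (np.float64(0.824), np.float64(-0.7), np.float64(0.3), np.float64(0.1)) (np.float64(0.864), np.float64(0.7), np.float64(-0.1), np.float64(0.5)) (np.float64(0.903), np.float64(-2.4), np.float64(0.2), np.float64(1.0)) (np.float64(0.942), np.float64(-3.5), np.float64(-0.5), np.float64(1.4)) (np.float64(0.982), np.float64(-3.8), np.float64(-1.6), np.float64(1.0)) (np.float64(1.021), np.float64(-2.2), np.float64(-1.1), np.float64(0.3)) (np.float64(1.06), np.float64(-0.6), np.float64(0.2), np.float64(-0.1)) (np.float64(1.099), np.float64(-0.4), np.float64(0.5), np.float64(0.3)) (np.float64(1.139), np.float64(0.2), np.float64(-1.3), np.float64(0.2)) (np.float64(1.178), np.float64(-0.5), np.float64(1.0), np.float64(0.5))
no red
```

The forces show a clean click pattern. I push the fourth click, lift out and check from a clear position.

Run:
```python
from h import *
from station import robot
sweep(robot,1.178,1.571)
robot.wait(.3);print(np.round(robot.sense()["contact_force"],1))
robot.move_linear(pose(A0-1.571,.22,-1)[0],feed=.06)
robot.reach([.35,.42,.3],robot.sense()["ee_rot"])
robot.wait(.3);s=robot.sense();print(s["time"],np.round(s["contact_force"],1))
p,d=robot.get_image("top");c=robot.get_calibration("top");X=cloud(d,c)
r=np.hypot(*(X[...,:2]-C).transpose(2,0,1));an=np.degrees(np.arctan2(X[...,1]-C[1],X[...,0]-C[0]))%360
low=(r>.106)&(r<.117)&(X[...,2]<.035)
print("scallop phase",np.degrees(np.angle(np.exp(4j*np.radians(an[low])).mean()))/4%90)
P=p.astype(int);m=(P[...,0]>P[...,1]+50)&(P[...,0]>P[...,2]+50)&(r<.14);print("red",an[m].mean(),m.sum())
D=X[(r<.09)&(X[...,2]>.088)];print("dish",cv2.minAreaRect((D[:,:2]*1000).astype(np.float32)),np.median(D[:,2]))
cv2.imwrite("pics/end.png",p[:,:,::-1])
```

```text
18.8 (d,F_tan,F_rad,Fz) (np.float64(1.217), np.float64(0.1), np.float64(-0.2), np.float64(-0.6)) (np.float64(1.257), np.float64(0.2), np.float64(0.4), np.float64(0.1)) (np.float64(1.296), np.float64(-3.2), np.float64(-1.0), np.float64(1.6)) (np.float64(1.335), np.float64(-4.1), np.float64(-2.2), np.float64(1.2)) (np.float64(1.374), np.float64(-4.0), np.float64(-1.7), np.float64(-0.0)) (np.float64(1.414), np.float64(-1.9), np.float64(-1.2), np.float64(-0.7)) (np.float64(1.453), np.float64(0.2), np.float64(-1.0), np.float64(-0.6)) (np.float64(1.492), np.float64(0.2), np.float64(0.6), np.float64(-0.3)) (np.float64(1.532), np.float64(-0.3), np.float64(-0.2), np.float64(0.2)) (np.float64(1.571), np.float64(-0.3), np.float64(0.1), np.float64(-0.6))
[ 0.   0.3 -1.2]
23.975 [0.1 0.2 0.3]
scallop phase 33.238814970792326
red 77.46095674150939 21
dish ((556.473388671875, -68.09786987304688), (95.55488586425781, 96.79632568359375), 77.5796890258789) 0.09790943721982906
```

View pics/end.png

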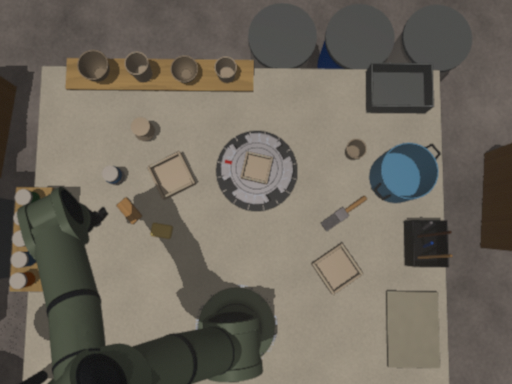

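The red mark moved from 167.5° to 77.5°, exactly 90° clockwise, and in the picture it is now at (228,162). The dish is centred and flat, and everything else is where it was.

```bash
python3 -c "
from station import robot
robot.finish_job()"
```

```text
the job is handed in; nothing more can be done
```

I turned the wheel four clicks clockwise with the shut fingertip in one rim scallop, lifted the finger straight out and handed the job in at about 24 s.

- **Wheel:** the red mark went from 167.5° to 77.5°, exactly a quarter turn. The force trace showed four push-and-snap cycles of about 4 N each.
- **Dish:** it rode round with the wheel. Its centre is within about 3 mm of the axis, its rim is at 98 mm, and it turned with the wheel to well within the limit.
- **Other things:** in the last top picture the bystanders look unmoved. I compared them by eye and did not measure them again. The force reading at the end was about 0.4 N, which is noise.
- **What disagreed:** in the first click the finger rubbed the scallop floor with about 6–7 N, so I moved it out from 112 to 116 mm for the rest. The side camera's rough reading of the mark after click one (19° instead of 22.5°) rested on 7 pixels, and the later checks did not bear it out.

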